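Weigh down a camera stand and hold its telescopic post at the second stop

ROBOT

A 6-joint arm with a two-finger parallel gripper is mounted at the origin on a cart in front of the work surface, level with it; the furniture and walls round the work are solid. World frame = base frame: x ahead of the robot, y to its left, z up, the work surface at z = 0. Lengths are in mm, angles in degrees, forces in N, time in s.
With the tool pointing down it reaches from about 425 to 950 mm from the base axis. Payload 3.5 kg.
Tool frame: the origin (TCP) lies at the very end of the fingers, on their centre line; the grasp point (between the pads) lies 19 mm behind it; y points along the fingers, z is the direction in which the jaws open and shut, and the axes are right-handed (so a half turn about y gives the same grasp; the last joint's range is limited). The gripper opens to 85 mm and grips with 20 to 120 N. Pads are 22 mm wide; open, the fingers measure 114 mm over their backs; the gripper's body (76 mm by 85 mm) begins 54 mm behind the grasp point. The pads swing forward as they close: fully open they stand 13 mm farther back than shut.
Start: joints at [-79.355, 16.404, 90.338, -0, 73.258, -8.594], TCP at [222.452, -637.276, 231.325] pointing down, gripper open.
Joint ranges: [-158.93, 158.93], [-51.34, 127.21], [12.03, 142.37], [-87.48, 267.48], [13.55, 161.25], [-162.69, 162.69]. Speed limits (degrees/s): [159.86, 159.86, 180, 180, 180, 180].

INTERFACE

Orientations are given as [roll, pitch, yaw] about the fixed x, y, z axes, in that order (R = Rz(yaw) Ry(pitch) Rx(roll)).
In Python, from cell import arm gives the robot as it stands. Calls block until the motion is done:
- arm.goto(position, orientation): joint-space move of the TCP to a pose.
- arm.servo_line(position, orientation=None, max_speed=150): straight line of the TCP; orientation=None keeps the orientation; max_speed is the mean speed in mm/s.
- arm.move_joints(angles): joint-space move.
- arm.set_gripper(opening): finger opening in mm; the grip force is fixed at half the most; returns when the fingers have stopped.
- arm.sleep(seconds).
- arm.solve_ik(position, orientation): joint angles nearest the present ones, or None.
- arm.sense(): the state.
- arm.capture(name): name is "scene" or "top" or "wrist"; returns the picture (384x512x3 uint8, red, green, blue); there is no depth.
- arm.get_calibration(name): a dict with "intrinsics" (3x3 intrinsics, pixels), "R" (3x3) and "t" (3): a world point X has camera coordinates R X + t; the wrist camera has in their place "mount" (4x4, takes a point from camera to tool coordinates, whose origin is the TCP and whose axes are the tool frame's). Camera axes: x right, y down, z forward; pixel columns grow to the right and rows downward; lengths in mm; the calibration is good to about 2 mm. The wrist camera is an equidistant fisheye: a pixel r from the principal point sees the ray r / f radians off the axis. A picture is of the moment at which its call begins: read the wrist's pose just before it. get_calibration takes no time and is no camera call.
A pose or a line that the arm cannot do raises arm.PlanningError and nothing moves.
- arm.close_job(): hands the job in, once; it reports no verdict.
The state is a dict: "time": time; "qpos": joint angles; "qd": joint speeds; "tau": joint torques, N m; "position": TCP position; "eef_rot": TCP orientation; "contact_force": force on the tool from outside, world axes, zero at the start; "ft_torque": the same for the moment, N m; "grip_width": finger opening in mm.
Only numpy, scipy, OpenCV 4.12 (cv2) and the standard library are available. Lean on these libraries where they do the work, as an engineer would, in place of code of your own. Each camera call takes 0.05 s, during which the arm holds its last target. There are 200 camera calls.

TASK

Get the small camera stand ready for filming at the worktop: first weigh it down by setting the loose food tin squarely on top of the tin that already stands on its foot, and let go of it. Then squeeze the button on the stand's grip to unlock the telescopic post, pull the post straight up past its first stop to the second stop (the end of its travel), and finish while still holding it there with the button squeezed in, so that I can tighten the clamp. Keep the stand on the worktop, both tins on it, and leave the jars alone.

Things in the scene. Friction and masses are not known exactly. Their poses are not given: they have to be found in the camera images.
- stand: the camera stand, loose, 1.4 kg without the post: a flat dark steel foot 100 x 210 x 8 mm with an upright dark outer tube (diameter 28, top collar at z = 134 mm). Origin: centre of the foot's underside; x across the foot (short way), y along it, z up. The tube stands at y = +55 mm, the seat for the tins is at y = -55 mm.
- tin_seat (a point): middle of the round rubber seat on the foot, on its upper surface, 10 mm above the worktop; the standing tin is on it
- grip (a point): centre of the grey grip block at the top of the telescopic post; block 34 mm (stand's x) x 28 mm (stand's y) x 40 mm high; a rubber disc and screw rise 29 mm above this point. With the post down it is 165 mm above the worktop. Axes as the stand's; it rises with the post.
- button_face (a point): centre of the outer face of the black squeeze button, 12 mm wide x 16 mm high, which stands 5 mm proud in the middle of the grip block's -x face (stand's x axis; 22 mm from the grip's centre). Pressed towards +x. Close the two fingers along the stand's x axis, at the grip's height, one on the button and the other on the plain opposite face: a squeeze of 20 N or more presses the button flush (39 mm falls to 34 mm).
- button (a joint): button travel in m: 0 out, 0.005 flush with the grip, spring 3 N at the start to 6 N when flush. Beyond 0.003 the locking pin is clear of the tube; let go, the pin springs out and catches at the next hole.
- post (a joint): how far the telescopic post is pulled up, in m: 0 down (locked), 0.045 first stop, 0.090 second stop, which is the end of travel. Moving part 0.22 kg, friction about 1 N; unlocked, it sinks by itself when let go.
- tin_loose: the loose food tin (the one to be stacked), upright cylinder 57 mm diameter, 72 mm high, 0.3 to 0.5 kg; origin at the centre of its underside. It stands on the worktop either at the left, beside the hob, or at the right, beyond the tall covered mixer; a jam jar stands at the other of these places. The covered mixer is fixed and solid: x 0.48 to 0.78, y -0.19 to 0.00, 0.34 high; pass in front of it or well above it.
- tin_loose_mid (a point): centre of the loose tin, 36 mm above its underside
- tin_low_mid (a point): centre (half-way up) of the tin of the same size that already stands on the stand's foot; its top is 36 mm above this point, 82 mm above the worktop
- jam_jar_mid (a point): bystander: a glass jam jar 71 mm wide, 110 mm high; point 50 mm above its underside
- honey_jar_mid (a point): bystander: a small glass jar 60 mm wide, 99 mm high, behind the stand; point 50 mm above its underside
- spice_jar_mid (a point): bystander: a slim spice jar 41 mm wide, 105 mm high, behind the stand; point 50 mm above its underside

How it is judged:
By the outcome, as a careful person would: the job done as asked, in the order asked, and still so for the second after the job is handed in, while the arm keeps its last pose, push and grip.
It also fails if it takes over 58 s, if anything falls off the work surface, if the arm or the gripper's body presses on something with over 40 N, if the wrist force passes 120 N, or if a joint passes its speed limit or range.

## Working session

There is one attempt and no reset: what is moved stays moved. The work goes in short steps, each a Python script; the robot and the scene stay as the last script left them, time stands still between calls to the robot, and variables do not carry over. Pictures are saved under pics/ and viewed, about 8 in all and at most 12, crops included, and the job is handed in when it is done.

```bash
ls; mkdir -p pics
python3 - <<'E'
from cell import arm
import cv2,numpy as np
s=arm.sense();print(s['time'],s['position'],s['eef_rot'],s['grip_width'])
a=arm.capture("scene");b=arm.capture("top")
for n,i in(("scene",a),("top",b)):
    cv2.imwrite(f"pics/{n}0.png",i[:,:,::-1])
    c=arm.get_calibration(n);print(n,{k:np.round(v,3).tolist() for k,v in c.items() if k in("intrinsics","R","t")})
print(arm.get_calibration("wrist"))
E
```

```text
pics
0.0 [ 222.31612526 -636.61132474  229.90098956] [-9.01396227e+01  1.91991413e-02 -1.60757991e+02] 85.22293512325973
scene {'intrinsics': [[461.888, 0.0, 245.167], [0.0, 461.888, 189.497], [0.0, 0.0, 1.0]], 'R': [[-0.738, -0.675, -0.012], [-0.468, 0.524, -0.711], [0.486, -0.519, -0.703]], 't': [432.951, 332.305, 1412.564]}
top {'intrinsics': [[376.549, 0.0, 249.134], [0.0, 376.549, 199.007], [0.0, 0.0, 1.0]], 'R': [[-0.022, -1.0, 0.003], [-0.995, 0.022, -0.093], [0.093, -0.005, -0.996]], 't': [46.477, 592.722, 1368.402]}
{'intrinsics': array([[297.31863964,   0.        , 252.31012503],
       [  0.        , 297.31863964, 194.42516234],
       [  0.        ,   0.        ,   1.        ]]), 'mount': array([[ 9.70185125e-04,  9.52031680e-01,  3.05997938e-01,
        -7.81764351e+01],
       [ 6.02206851e-04, -3.05998583e-01,  9.52031777e-01,
        -1.43437280e+02],
       [ 9.99999348e-01, -7.39373014e-04, -8.70195274e-04,
         2.68311885e-01],
       [ 0.00000000e+00,  0.00000000e+00,  0.00000000e+00,
         1.00000000e+00]])}
```

View pics/scene0.png

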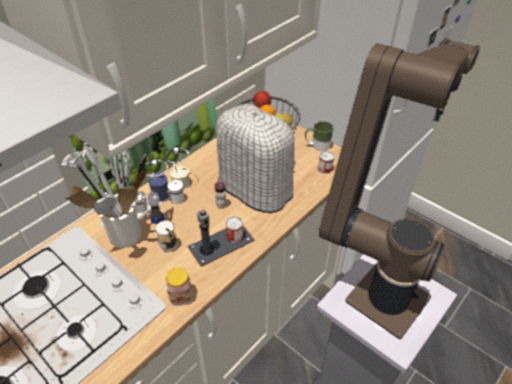

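View pics/top0.png

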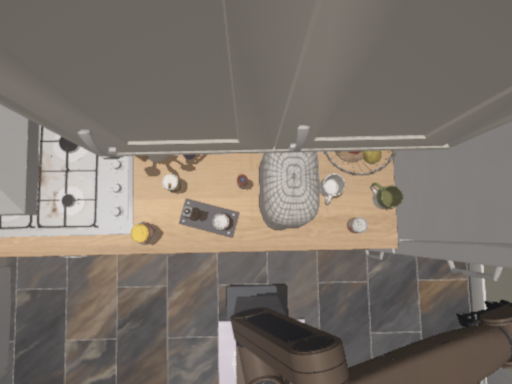

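The scene view shows the stand at about (220,243) with its tin at (234,229), the jam jar at (178,285), and the loose tin at the right at (326,162). In the top view the loose tin is at (358,225), the foot at (209,218) with its tin at (221,222), and the post at (196,214).

```bash
cat > h.py <<'E'
from cell import arm
import numpy as np, cv2
from scipy.spatial.transform import Rotation as Ro
def ray(name,px,pose=None):
    c=arm.get_calibration(name);K=c['intrinsics']
    d=np.array([(px[0]-K[0,2])/K[0,0],(px[1]-K[1,2])/K[1,1],1.])
    if name!='wrist':
        R,t=np.array(c['R']),np.array(c['t']);return -R.T@t,R.T@d
    r=np.hypot(d[0],d[1]);d=np.array([d[0]/r*np.sin(r),d[1]/r*np.sin(r),np.cos(r)]) if r>0 else d
    p,e=pose;T=Ro.from_euler('xyz',e,degrees=True).as_matrix();M=c['mount']
    return np.array(p)+T@M[:3,3],T@M[:3,:3]@d
def onz(name,px,z,pose=None):
    o,d=ray(name,px,pose);return o+d*(z-o[2])/d[2]
def proj(name,X,pose=None):
    c=arm.get_calibration(name);K=c['intrinsics']
    if name!='wrist':
        v=np.array(c['R'])@X+c['t'];return K[:2,:2]@(v[:2]/v[2])+K[:2,2]
    p,e=pose;T=Ro.from_euler('xyz',e,degrees=True).as_matrix();M=c['mount']
    v=M[:3,:3].T@(T.T@(np.array(X)-p)-M[:3,3]);r=np.hypot(v[0],v[1])
    return K[0,0]*np.arctan2(r,v[2])*v[:2]/r+K[:2,2]
def snap(name,f):
    s=arm.sense();im=arm.capture(name);cv2.imwrite('pics/'+f,im[:,:,::-1])
    pose=(s['position'],s['eef_rot']);np.save('pics/'+f[:-4]+'.npy',np.array(pose));return im,pose
def down(yaw):
    "tool pointing down, jaws opening along world direction yaw (deg)"
    a=np.radians(yaw);z=np.array([np.cos(a),np.sin(a),0]);y=np.array([0,0,-1.]);x=np.cross(y,z)
    return Ro.from_matrix(np.c_[x,y,z]).as_euler('xyz',degrees=True)
E
python3 - <<'E'
from h import *
for n,p,z in [("tin",(358,225),72),("low",(221,222),82),("grip",(196,214),190),("jam",(141,233),110),("honey",(170,182),99),("spice",(242,181),105),("fL",(183,202),8),("fBL",(180,226),8),("fTR",(240,211),8),("fBR",(235,236),8),("edge",(220,252),0)]:
    print(n,onz("top",p,z).round())
print("scene tin",onz("scene",(326,156),72).round(),onz("scene",(234,222),82).round(),onz("scene",(203,214),190).round())
print(arm.sense()['qpos'])
R=Ro.from_euler('xyz',arm.sense()['eef_rot'],degrees=True).as_matrix();print(R.round(2))
t=cv2.imread('pics/top0.png')[160:250,120:400];cv2.imwrite('pics/c1.png',cv2.resize(t,None,fx=2.8,fy=2.8,interpolation=cv2.INTER_CUBIC))
E
```

```text
tin [ 488. -353.   72.]
low [509. 135.  82.]
grip [533. 209. 190.]
jam [476. 410. 110.]
honey [653. 312.  99.]
spice [650.  57. 105.]
fL [590. 282.   8.]
fBL [500. 293.   8.]
fTR [551.  68.   8.]
fBR [458.  89.   8.]
edge [400. 146.   0.]
scene tin [ 484. -350.   72.] [509. 138.  82.] [535. 245. 190.]
[-7.93547106e+01  1.64513637e+01  9.04169447e+01 -7.04814901e-04
  7.32566533e+01 -8.59346141e+00]
[[-0.94 -0.    0.33]
 [-0.33  0.   -0.94]
 [-0.   -1.   -0.  ]]
```

View pics/c1.png

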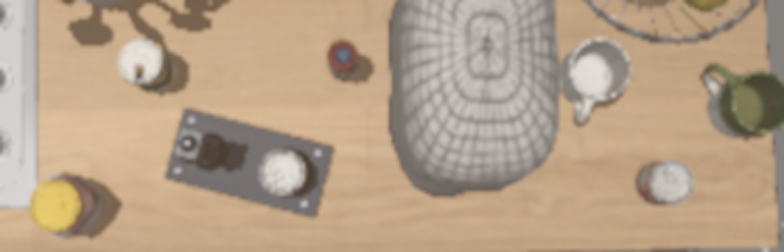

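Run:
```python
from h import *
arm.goto([95,-490,300],down(-70.7)); 
arm.goto([400,-295,260],down(-36))
arm.goto([470,-340,200],down(-36))
im,pose=snap("wrist","w1.png");s=arm.sense()
print(s['time'],s['position'],s['qpos'].round(1),s['contact_force'])
print("pred tin top px",proj("wrist",[486,-352,72],pose))
```

```text
2.85 [ 469.4211247  -340.76891278  200.41373586] [-46.    6.1 105.6  -0.   68.3  -9.9] [ 0.24607589 -0.01801679 -0.65115946]
pred tin top px [273.97067149 184.75870234]
```

View pics/w1.png

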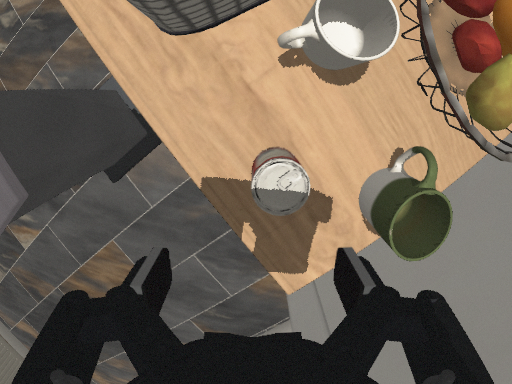

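The wrist view shows the loose tin's lid centred near (281,188), against a prediction of (274,185). The mugs are well clear.

Run:
```python
from h import *
pose=np.load('pics/w1.npy')
im=cv2.imread('pics/w1.png')
hsv=cv2.cvtColor(im,cv2.COLOR_BGR2HSV)
m=((hsv[...,1]<45)&(hsv[...,2]>70)).astype(np.uint8)*255
m[:, :235]=0;m[:,330:]=0;m[:140]=0;m[225:]=0
cs,_=cv2.findContours(m,cv2.RETR_EXTERNAL,cv2.CHAIN_APPROX_NONE);c=cv2.convexHull(max(cs,key=cv2.contourArea))
e=cv2.fitEllipse(c);print(e,cv2.boundingRect(c))
C=onz("wrist",e[0],72,pose);print(C)
for p in [(251,188),(310,188),(281,162),(281,214)]:print(onz("wrist",p,72,pose)[:2]-C[:2])
```

```text
((280.2048034667969, 186.31488037109375), (57.14810562133789, 58.71660614013672), 75.55408477783203) (251, 158, 59, 58)
[ 489.93001436 -356.75900583   72.        ]
[-23.41911186  14.99885689]
[ 22.42551562 -18.3576545 ]
[14.03550202 18.93560735]
[-15.35725667 -23.78445147]
```

Run:
```python
from h import *
o=down(-36)
arm.servo_line([489.6,-357.3,120],o,150)
arm.servo_line([489.6,-357.3,25],o,100)
arm.set_gripper(50);s=arm.sense();print(s['grip_width'],s['contact_force'].round(1))
arm.servo_line([489.6,-357.3,120],o,120)
s=arm.sense();print(s['grip_width'],s['contact_force'].round(1))
arm.servo_line([400,-295,450],o,250)
arm.goto([430,110,450],down(-14))
im,pose=snap("wrist","w2.png");s=arm.sense()
print(s['time'],s['position'],s['qpos'].round(1),s['contact_force'],s['grip_width'])
print(pose)
```

```text
56.12399833550033 [0.6 0.2 3.6]
56.05866701808815 [-0.6  0.2 -2.9]
9.0667 [430.36620284 109.14026471 449.77286904] [  1.1 -18.3 102.4  -0.   95.9  15.2] [ 0.0245287   0.20274869 -3.95950239] 56.33091142300279
(array([430.31796019, 109.31029332, 449.71899818]), array([-9.00135594e+01, -3.25615178e-02, -1.04071144e+02]))
```

View pics/w2.png

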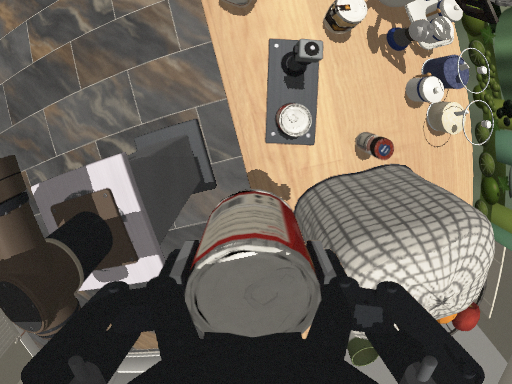

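The tin is held, with its lid in view at the bottom. The standing tin's lid is at about (295,120), the foot's corners are near (272,40), (323,40), (314,144) and (265,140), and the post's top disc is at (311,48).

Run:
```python
from h import *
pose=np.load('pics/w2.npy')
im=cv2.imread('pics/w2.png')
L=onz("wrist",(295,120),82,pose);G=onz("wrist",(311,48),192,pose);print(L,G)
c=[onz("wrist",p,8,pose)[:2] for p in [(272,40),(323,40),(314,144),(265,140)]];print(np.round(c))
print("centre",np.mean(c,0)); d=G-L;print(np.hypot(d[0],d[1]),"stand y dir",np.degrees(np.arctan2(d[1],d[0])), [np.degrees(np.arctan2(*(c[i]-c[j])[::-1])) for i,j in((0,3),(1,2))])
crop=im[20:160,240:340];cv2.imwrite('pics/c2.png',cv2.resize(crop,None,fx=4.2,fy=4.2,interpolation=cv2.INTER_CUBIC))
```

```text
[512.97915045 137.73373393  82.        ] [543.73271894 239.75302669 192.        ]
[[516. 296.]
 [615. 277.]
 [549.  75.]
 [455. 106.]]
centre [534.08274719 188.38743856]
106.55382710118742 stand y dir 73.22464290123371 [np.float64(72.18783692786772), np.float64(71.91499724579815)]
```

View pics/c2.png

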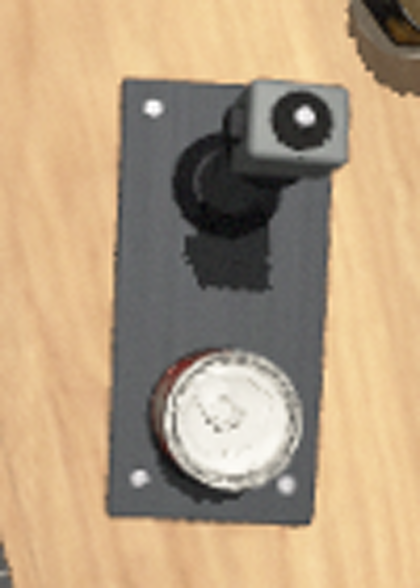

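Run:
```python
from h import *
arm.goto([432,105,270],down(-17))
im,pose=snap("wrist","w3.png");s=arm.sense()
print(s['time'],pose,s['grip_width'])
print(proj("wrist",[513,137.7,82],pose),proj("wrist",[544,240,192],pose))
```

```text
9.8667 (array([433.2086805 , 104.65181088, 271.87058053]), array([-8.98307947e+01,  5.30484533e-02, -1.07038349e+02])) 55.83806935000328
[310.89482628 123.6110237 ] [338.76956045   0.70365152]
```

View pics/w3.png

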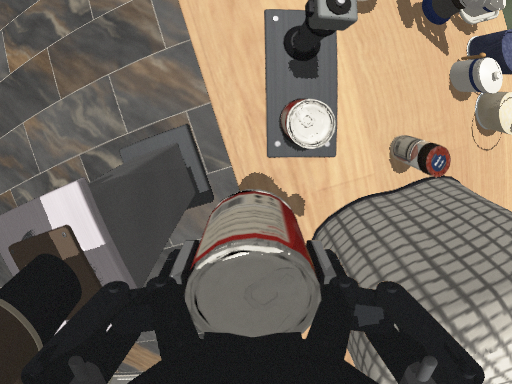

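The standing tin's lid is at about (309,124), and the held tin's lid at about (254,290). I'll fit both.

Run:
```python
from h import *
pose=np.load('pics/w3.npy');im=cv2.imread('pics/w3.png');hsv=cv2.cvtColor(im,cv2.COLOR_BGR2HSV)
m=((hsv[...,1]<40)&(hsv[...,2]>120)).astype(np.uint8)*255
m[:90]=0;m[155:]=0;m[:,:272]=0;m[:,345:]=0
m=cv2.morphologyEx(m,cv2.MORPH_OPEN,np.ones((3,3)))
cs,_=cv2.findContours(m,cv2.RETR_EXTERNAL,cv2.CHAIN_APPROX_NONE);c=cv2.convexHull(max(cs,key=cv2.contourArea))
e=cv2.fitEllipse(c);print(e,cv2.boundingRect(c))
L=onz("wrist",e[0],82,pose);print("low",L)
pts=np.array([onz("wrist",p[0].astype(float),82,pose)[:2] for p in c],np.float32);print(cv2.minEnclosingCircle(pts))
# held lid: rim left/right/bottom
z=pose[0][2]+47
T=Ro.from_euler('xyz',pose[1],degrees=True).as_matrix()
for p in [(187,290),(320,290),(254,241),(254,338),(254,290)]:print(p,(T.T@(onz("wrist",p,z,pose)-pose[0])).round(1))
g=[(x/1.,y/1.) for x,y in [(275,11),(338,0),(336,157),(267,156)]]
cc=[onz("wrist",p,8,pose)[:2] for p in [(265,10),(267,156),(336,157)]];print(np.round(cc))
print("edge y dir",np.degrees(np.arctan2(*(cc[0]-cc[1])[::-1])),"x dir",np.degrees(np.arctan2(*(cc[2]-cc[1])[::-1])),np.linalg.norm(cc[0]-cc[1]),np.linalg.norm(cc[2]-cc[1]))
y=(cc[0]-cc[1]);y/=np.linalg.norm(y);x=np.array([y[1],-y[0]]);o=cc[1]+x*50+y*105;print("origin",o,"seat",o-55*y,"grip",o+55*y)
print("grip disc",onz("wrist",(341,5),192,pose))
```

```text
((311.0318298339844, 123.93418884277344), (48.41912078857422, 52.52424621582031), 143.47879028320312) (286, 98, 50, 51)
low [513.05513573 137.30204172  82.        ]
((514.2465209960938, 135.91702270507812), 30.87428092956543)
(187, 290) [ -6.9 -47.1 -26.6]
(320, 290) [ -6.6 -46.9  27. ]
(254, 241) [-29.5 -47.    0.3]
(254, 338) [ 19.9 -47.    0.4]
(254, 290) [ -7.5 -47.    0.3]
[[512. 299.]
 [454. 102.]
 [549.  73.]]
edge y dir 73.82732853419232 x dir -17.147607890998366 205.24844905639236 99.12454971697171
origin [531.74896413 188.75732158] seat [516.42964691 135.93385596] grip [547.06828134 241.5807872 ]
grip disc [544.57175646 236.14955022 192.        ]
```

Run:
```python
from h import *
pose=np.load('pics/w3.npy');im=cv2.imread('pics/w3.png')
T=Ro.from_euler('xyz',pose[1],degrees=True).as_matrix()
S=4;A=cv2.resize(im[225:350,175:335],None,fx=S,fy=S,interpolation=cv2.INTER_CUBIC);B=cv2.resize(im[85:165,255:345],None,fx=S,fy=S,interpolation=cv2.INTER_CUBIC)
th=np.linspace(0,2*np.pi,80)
def dr(img,P,o,col):cv2.polylines(img,[np.int32([(np.array(proj("wrist",p,pose))-o+.5)*S for p in P])],True,col,1)
for off,col in((0,(0,255,0)),(-4,(255,0,255))):
    dr(A,[pose[0]+T@np.array([off+28.5*np.cos(t),-47,28.5*np.sin(t)]) for t in th],(175,225),col)
dr(B,[[513+28.5*np.cos(t),137.5+28.5*np.sin(t),82] for t in th],(255,85),(0,255,0))
dr(B,[[513+28.5*np.cos(t),137.5+28.5*np.sin(t),10] for t in th],(255,85),(255,0,255))
A=cv2.resize(A,(520,406));B=cv2.resize(B,(270,240));C=np.zeros((406,790,3),np.uint8);C[:,:520]=A;C[:240,520:]=B
cv2.imwrite('pics/o3.png',C)
```

```text
(no output)
```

View pics/o3.png

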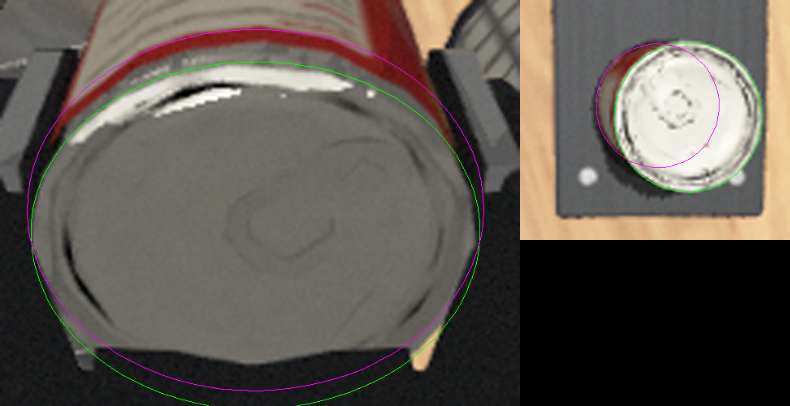

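Both overlay circles lie on their lids. The held tin is centred in the jaws, and the standing tin is at (513,138). I'll place it now.

Run:
```python
from h import *
o=down(-17);x,y=512.8,137.8
arm.servo_line([x,y,200],o,150);arm.servo_line([x,y,116],o,100);arm.sleep(.4)
s=arm.sense();print(s['position'],s['contact_force'].round(1));f0=s['contact_force'][2];dx=np.array([x,y])-s['position'][:2];print(dx)
z=116
while z>103:
    z-=1;arm.servo_line([x,y,z],o,15);s=arm.sense()
    if s['contact_force'][2]-f0>2.5:break
print("contact",z,s['position'],s['contact_force'].round(1),s['time'])
arm.sleep(.2);s=arm.sense();print(s['contact_force'].round(1))
arm.set_gripper(85);s=arm.sense();print(s['grip_width'],s['contact_force'].round(1))
arm.servo_line([x,y,220],o,120)
arm.goto([445,100,290],o);arm.sleep(.3)
im,pose=snap("wrist","w4.png");print(pose,arm.sense()['time'])
S=4;th=np.linspace(0,6.28,80)
print(proj("wrist",[x,y,154],pose),proj("wrist",[545,239,192],pose))
```

```text
[512.92914082 137.81996223 116.26250166] [ 0.5 -1.  -3. ]
[-0.12914082 -0.01996223]
contact 107 [513.14862082 137.8636975  108.09662303] [-2.9  0.4  3.9] 14.4
[-3.2 -0.5  5.3]
85.19769877621054 [-0.2 -0.2  0.1]
(array([444.98505347, 100.26061742, 288.41963679]), array([-9.01677811e+01, -4.64926027e-02, -1.06974273e+02])) 16.9417
[310.17260962 126.65820228] [320.94449724   5.0403875 ]
```

View pics/w4.png

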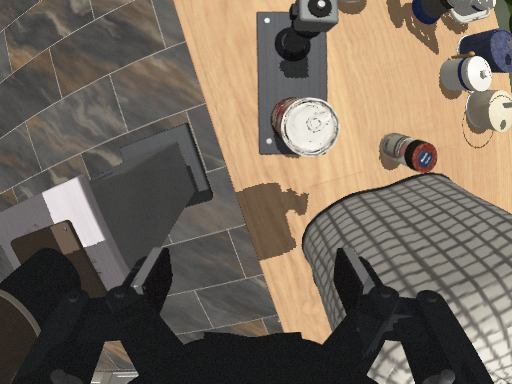

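The tin is stacked (lid at (308,126), predicted (310,127)) and the post's disc is at (320,7). Next I'll take a closer view of the grip and the stack.

Run:
```python
from h import *
arm.goto([470,205,300],down(-17));arm.sleep(.3)
im,pose=snap("wrist","w5.png");print(pose,arm.sense()['time'])
S=3;o=np.array([190,20]);A=cv2.resize(im[20:215,190:450,::-1],None,fx=S,fy=S,interpolation=cv2.INTER_CUBIC);th=np.linspace(0,6.28,80)
def dr(P,col):cv2.polylines(A,[np.int32([(np.array(proj("wrist",p,pose))-o+.5)*S for p in P])],True,col,1)
for z,col in((154,(0,255,0)),(82,(255,0,255)),(10,(255,255,0))):dr([[513+28.5*np.cos(t),137.8+28.5*np.sin(t),z] for t in th],col)
a=np.radians(-17);X=np.array([np.cos(a),np.sin(a),0]);Y=np.array([-X[1],X[0],0]);G=np.array([545,241,165])
for z in(20,-20):dr([G+sx*17*X+sy*14*Y+[0,0,z] for sx,sy in((1,1),(1,-1),(-1,-1),(-1,1))],(0,255,0))
dr([G+sx*6*Y-22*X+[0,0,sz*8] for sx,sz in((1,1),(1,-1),(-1,-1),(-1,1))],(255,0,255))
Q=G-55*Y;dr([[*(Q+sx*50*X+sy*105*Y)[:2],8] for sx,sy in((1,1),(1,-1),(-1,-1),(-1,1))],(0,255,0))
cv2.imwrite('pics/o5.png',A)
```

```text
(array([469.99552953, 204.12917601, 299.97207037]), array([-8.99980202e+01, -4.90142522e-03, -1.07088620e+02])) 17.8
```

View pics/o5.png

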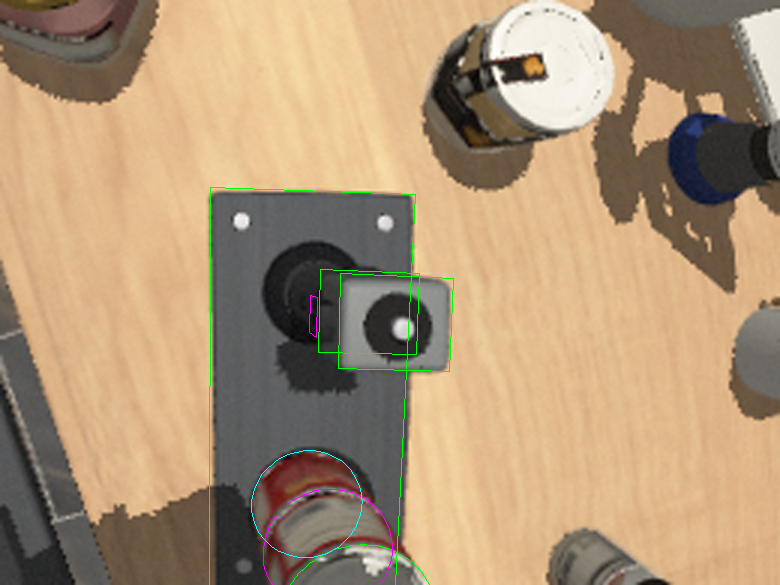

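The model overlay fits the foot, grip, button and both tins to within about 2 mm. The grip is at about (545,240) with stand x at -17°. Now I'll grasp it and squeeze.

Run:
```python
from h import *
o=down(-17);x,y=545,240.2
def st(t):
    s=arm.sense();print(t,s['time'],s['position'].round(1),s['contact_force'].round(1),s['ft_torque'].round(2),round(s['grip_width'],1));return s
arm.servo_line([x,y,290],o,150);arm.servo_line([x,y,145],o,90);arm.sleep(.3);st("down")
arm.set_gripper(25);arm.sleep(.3);st("grip")
```

```text
down 20.5667 [545.1 240.2 145.2] [ 0.  -0.4 -0.2] [ 0.01  0.04 -0.01] 84.6
grip 21.3833 [545.2 240.2 145.4] [-0.9 -2.3  4.8] [-0.01  0.35  0.39] 33.1
```

Width 33.1 mm reads as flush, because the 57 mm tin also read 0.9 mm low. Now I'll pull up.

Run:
```python
from h import *
o=down(-17);x,y=545,240.2
def st(t):
    s=arm.sense();print(t,round(s['time'],2),s['position'].round(1),s['contact_force'].round(1),round(s['grip_width'],1));return s
z0=145.2
for d in (3,10,25,40,50,65,80,85):
    arm.servo_line([x,y,z0+d],o,40);s=st(d)
    if s['contact_force'][2]<-12: print("high");break
else:
    arm.sleep(.3);f0=st("b")['contact_force'][2]
    while d<96:
        d+=1;arm.servo_line([x,y,z0+d],o,15);arm.sleep(.1);s=st(d)
        if s['contact_force'][2]<f0-5:break
im,pose=snap("wrist","w6.png");b,_=snap("scene","s6.png")
i=cv2.resize(b[180:280,150:270,::-1],None,fx=4,fy=4,interpolation=cv2.INTER_CUBIC)
w=cv2.resize(im[:,:,::-1],(300,225));C=np.zeros((400,780,3),np.uint8);C[:,:480]=i;C[:225,480:]=w;cv2.imwrite('pics/o6.png',C)
```

```text
3 21.63 [545.1 240.2 147.8] [ 2.6  0.3 -1.2] 33.5
10 21.96 [545.1 240.2 155.5] [ 2.8 -0.1 -1.8] 33.6
25 22.48 [545.1 240.2 170.7] [ 2.7  0.2 -2. ] 33.1
40 23.01 [545.1 240.2 185.6] [ 2.5 -0.1 -1.1] 33.6
50 23.41 [545.1 240.2 195.5] [ 3.1 -0.9 -1.8] 33.6
65 23.93 [545.1 240.2 210.5] [ 3.9  1.3 -1.4] 33.2
80 24.46 [545.  240.2 225.5] [ 3.4  0.6 -1.4] 33.6
85 24.73 [545.1 240.2 230.5] [ 3.4  0.6 -1.9] 33.5
b 25.03 [545.  240.2 230.2] [ 3.2  0.7 -1.5] 33.0
86 25.38 [545.  240.2 231. ] [ 3.5  0.4 -3. ] 33.3
87 25.73 [545.  240.2 232.2] [ 3.1  1.4 -2. ] 33.6
88 26.08 [545.  240.2 233.4] [ 4.2  0.8 -1.5] 33.7
89 26.43 [545.  240.2 234.3] [ 2.4  0.9 -2.9] 33.4
90 26.78 [545.  240.2 235.3] [ 3.3  0.6 -2.3] 33.6
91 27.13 [544.8 240.2 235.5] [ 4.8  2.2 -5.6] 33.3
92 27.48 [544.5 239.9 235.8] [  3.1   0.8 -11.6] 33.6
```

View pics/o6.png

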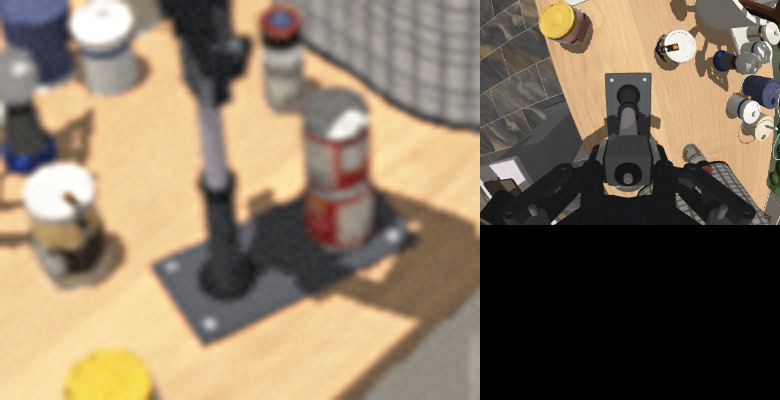

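The tins are squarely stacked, the foot is flat, and the post is fully out with the force rising at 90 mm. I'll ease to a gentler upward pull so the foot can't tip, check that it holds, and hand in.

Run:
```python
from h import *
arm.servo_line([545,240.2,145.2+91.2],down(-17),15)
for _ in range(3):
    arm.sleep(.4);s=arm.sense();print(round(s['time'],2),s['position'].round(2),s['contact_force'].round(1),round(s['grip_width'],1))
if -11<s['contact_force'][2]<-3.5 and s['position'][2]>235: arm.close_job();print("closed")
```

```text
28.23 [544.57 239.92 235.78] [  2.4  -1.6 -13.9] 33.3
28.63 [544.58 239.96 235.79] [  2.1  -1.4 -15.8] 33.3
29.03 [544.58 239.97 235.8 ] [  1.5  -2.5 -18.4] 33.4
```

The controller integrates its position error, so the pull creeps up. I'll lower the target to the stop itself.

Run:
```python
from h import *
arm.servo_line([544.8,240.1,235.4],down(-17),15)
for _ in range(7):
    arm.sleep(.4);s=arm.sense();print(round(s['time'],2),s['position'].round(2),s['contact_force'].round(1),s['ft_torque'].round(2),round(s['grip_width'],1))
```

```text
29.68 [544.79 240.21 235.63] [  0.8  -2.8 -14.5] [-0.3  -0.37  0.39] 33.4
30.08 [544.84 240.21 235.6 ] [  1.   -1.6 -13. ] [-0.19 -0.3   0.44] 33.6
30.48 [544.87 240.2  235.61] [  1.8  -0.2 -13. ] [-0.18 -0.22  0.39] 33.7
30.88 [544.87 240.18 235.57] [  1.9  -0.9 -12.6] [-0.16 -0.26  0.38] 33.1
31.28 [544.89 240.21 235.55] [  1.2   1.  -13.4] [-0.08 -0.27  0.35] 33.2
31.68 [544.9  240.18 235.56] [  2.6  -0.3 -11.1] [ 0.   -0.32  0.39] 33.6
32.08 [544.89 240.18 235.56] [  2.5   0.8 -11.8] [ 0.01 -0.27  0.31] 33.4
```

Run:
```python
from h import *
arm.servo_line([544.9,240.2,235.1],down(-17),15)
for _ in range(6):
    arm.sleep(.4);s=arm.sense();print(round(s['time'],2),s['position'].round(2),s['contact_force'].round(1),round(s['grip_width'],1))
b,_=snap("scene","s7.png")
cv2.imwrite('pics/o7.png',cv2.resize(b[180:280,150:270,::-1],None,fx=4,fy=4,interpolation=cv2.INTER_CUBIC))
```

```text
32.73 [545.02 240.23 235.49] [ 1.4 -0.9 -7.4] 33.5
33.13 [545.06 240.21 235.47] [ 1.4 -0.6 -7.5] 33.3
33.53 [545.09 240.2  235.47] [ 2.3 -1.3 -5.9] 33.9
33.93 [545.09 240.21 235.46] [ 2.  -0.9 -5. ] 33.3
34.33 [545.1  240.2  235.43] [ 0.8 -0.9 -3. ] 33.7
34.73 [545.1  240.22 235.44] [ 2.8 -1.6 -1.9] 33.0
```

View pics/o7.png

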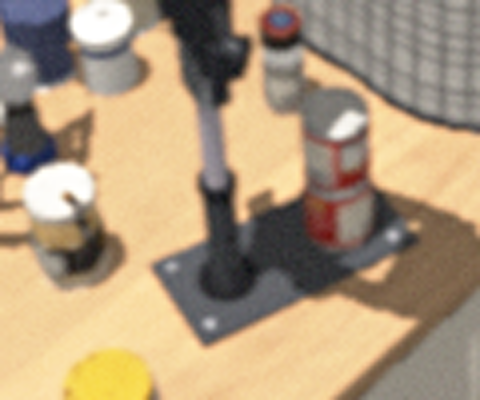

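The scene is unchanged: foot flat, tins stacked, jars in place. I'll set the target at the stop and hand in once it is steady.

Run:
```python
from h import *
arm.servo_line([545.1,240.2,235.5],down(-17),15)
for _ in range(4):
    arm.sleep(.4);s=arm.sense();print(round(s['time'],2),s['position'].round(2),s['contact_force'].round(1),round(s['grip_width'],1))
if -12<s['contact_force'][2]<-2: arm.close_job();print("closed")
```

```text
35.43 [545.14 240.2  235.46] [ 2.2 -0.9 -4. ] 33.4
35.83 [545.13 240.21 235.47] [ 1.9 -1.4 -3.2] 33.5
36.23 [545.11 240.21 235.44] [ 1.9 -1.2 -4.2] 33.3
36.63 [545.1  240.19 235.46] [ 2.9 -1.7 -5.1] 33.5
the job is handed in; nothing more can be done
closed
```

The stand is ready for you to tighten the clamp. The loose tin sits on the standing tin and I have let go of it. The post is at its second stop, and the gripper is still holding it there with the button squeezed. I handed the job in at about 36.6 s.

- **Tins:** before and after the pull, the pictures showed the tins squarely stacked, to within about 2 mm.
- **Button:** the finger opening reads 33.4 mm against 34 mm for a flush button. The same gauge read the 57 mm tin about 0.9 mm low, so I take the button as flush.
- **Post:** the tool rose 90 mm from where it gripped, and the force then rose as it met the end stop. At hand-in it pulled up gently and steadily at about 4–5 N, including the post's own weight.
- **Stand and jars:** just before hand-in, the picture showed the foot flat on the worktop and the honey, spice and jam jars where they were.

**One thing went wrong on the way:** when I first held against the stop, the pull crept up to about 18 N, so I eased it back before handing in. I saw no tipping or lifting in the picture afterwards. The distance from tin to grip in my first far view came out 3.5 mm short. A closer view settled it.

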